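# Start the clamp screw and hold circlip tweezers at the mark

## Task

Start the captive screw of the reservoir clamp: push its bar knob fully down first, then turn it clockwise about a quarter turn until the bar lies across the block. Then take the sprung tweezers out of the cradle, bring their down-turned tips about a centimetre above the two eyes of the retaining ring in the reservoir's mouth, one tip over each eye, and squeeze to the marked tip gap (16 mm, the spacing of the eyes) without closing them far past the mark. Hold that gap steady there for at least two seconds and finish while still holding it; leave the other things on the bench alone.

Things in the scene. Friction and masses are not known exactly. Their poses are not given: they have to be found in the camera images.
- clamp: Fixed aluminium block, 70 mm (x) by 180 mm (y), 45 mm high; origin: centre of its underside. x points roughly away from the robot (yaw within 0.35 rad). At y = +50 mm a round dark steel reservoir (54 mm outside, 46 mm bore) stands up to z = 80 mm, a bright open retaining ring in its mouth; at y = -50 mm is the captive screw with a black bar knob.
- eye_mid (a point): Midway between the two eyes of the retaining ring, at the reservoir's rim, 80 mm above the bench; in the clamp's frame at (-16.5, +50, 80) mm. Its axes are the clamp's: the eyes lie 8 mm to either side along y.
- eye_left (a point): Centre of the ring's eye on the +y side (10 mm disc with a dark hole), 80 mm above the bench.
- eye_right (a point): Centre of the ring's eye on the -y side, 16 mm from the other.
- knob_grip (a point): Middle of the knob's grip bar, on the screw's upright axis, 82 mm above the bench before pushing. Bar 40 mm long, 12 wide, 22 tall, upright parallel faces; it lies along the clamp's y when joint knob is 0. The point's axes turn with the bar (bar along its y). Below the bar: a 24 mm round collar 6 mm high, then the 14 mm screw; the block's top is at 45 mm.
- screw (a joint): How far the screw is pushed down, 0 (start) to 0.006 m (fully down). Stiff (about 6 N, an O-ring grips it); stays where it is left.
- knob (a joint): Turn of the bar knob, clockwise from above, rad: starts between 0 and 0.25, stop at 1.7; square across the block at 1.57. Light friction (0.06 Nm); stays where it is left.
- cradle: Fixed black cradle, base plate 5 mm thick (x = -105 to 45, y = -40 to 40 mm), with two supports 34 mm high that carry the tweezers: under the hinge (x = -95 to -71 mm, 34 mm wide) and near the tips (x = 26 to 36 mm, 64 mm wide). Origin on the bench below the middle of the grip pads; x towards the tips, roughly away from the robot (yaw within 0.35 rad).
- tweezers: Loose steel sprung tweezers, about 95 g, flat in the cradle, hinge end to the robot. Origin on the open tweezers' centre line, midway between the grip pads, at the arms' underside (34 mm up); x to the tips, y to the left arm, z up. Arms 4 mm thick, 12 mm tall, splayed evenly. Frame fixed to the right arm: the centre line turns half of joint squeeze clockwise.
- grip_mid (a point): Between the grip pads, tweezers' frame (0, 0, 6) mm: take hold here from above, fingers closing along y. Dark flat pads outside each arm, 30 mm long (x = -15 to 15), 14 mm tall. Over the pads it measures 36 mm open, 24.5 mm at the mark.
- hinge_pin (a point): Upright hinge axis of the tweezers, frame (-85, 0, 14) mm, on top of a 16 mm round boss.
- mark (a point): Scribed line on the thin tang that is fixed to the right arm and crosses above the left arm, 112 mm from the hinge. It stands over the line along the left arm's top when the tip gap is 16 mm.
- tip_a (a point): Lower end of the right arm's tip: a 4 mm round pin, 130 mm from the hinge (x = +45 mm from the grip pads), pointing 18 mm down from the arm's underside.
- tip_b (a point): Lower end of the left arm's tip pin, alike. Tip gap = distance tip_a to tip_b (pin axes): 34 mm open, 16 mm at the mark.
- squeeze (a joint): Closing angle of the tweezers, rad: 0 open (tip gap 34 mm), 0.139 at the mark (16 mm), stop at 0.20 (8 mm); gap = 260 mm x sin((0.2623 - value)/2). A spring opens them: about 3 N at the grip pads to begin, 7 N at the mark, so they must be kept squeezed.
- grease_jar: Bystander: white jar with a black cap, 60 mm wide, 60 mm high, origin under its centre. Leave alone.
- piston: Bystander: brass damper piston on a short stem, 44 mm wide, 45 mm high, origin under its centre. Leave alone.
- driver: Bystander: screwdriver with an orange handle lying on the bench. Leave alone.

How it is judged:
By the outcome, as a careful person would: the job done as asked, in the order asked, and still so for the second after the job is handed in, while the arm keeps its last pose, push and grip.
It also fails if it takes over 64 s, if anything falls off the work surface, if the arm or the gripper's body presses on something with over 40 N, if the wrist force passes 120 N, or if a joint passes its speed limit or range.

## Robot

A 6-joint arm with a two-finger parallel gripper is mounted at the origin on the work surface. World frame = base frame: x ahead of the robot, y to its left, z up, the work surface at z = 0. Lengths are in m, angles in rad, forces in N, time in s.
With the tool pointing down it reaches from about 0.35 to 0.8 m from the base axis. Payload 7.3 kg.
Tool frame: the origin (TCP) lies at the very end of the fingers, on their centre line; the grasp point (between the pads) lies ctrl.pinch_z behind it (ctrl.pinch_z is the distance from the TCP to the grasp point, in m); z points along the fingers, y is the direction in which the jaws open and shut (so a half turn about z gives the same grasp; the last joint's range is limited). The gripper opens to 85 mm and grips with 20 to 120 N. Pads are 22 mm wide; open, the fingers measure 114 mm over their backs; the gripper's body (76 mm by 85 mm) begins 54 mm behind the grasp point. The pads swing forward as they close: fully open they stand 13 mm farther back than shut.
Start: joints at [1.197, 0.342, 1.524, -0, 1.275, -0.146], TCP at [0.119, 0.511, 0.231] pointing down, gripper open.
Joint ranges: [-2.53, 2.53], [-0.77, 2.02], [0.04, 2.7], [-1, 4.14], [0.28, 2.66], [-3.11, 3.11]. Speed limits (rad/s): [2.57, 2.57, 3.14, 3.14, 3.14, 3.14].

## Interface

Orientations are given as a unit quaternion [x, y, z, w].
In Python, from station import ctrl gives the robot as it stands.
- The arm moves only by the shell command python3 -m inch 'ROWS' [FORCE]. ROWS is text: rows parted by semicolons, each of 7 numbers parted by spaces: the shift along the tool's x, y, z scaled (see below), then the turn, a rotation vector about the tool's x, y, z scaled (see below), then the finger opening in mm, from 0 to 85.4. In form: tx ty tz rx ry rz hand; .... A call has 1 to 12 rows; each row shifts and turns the commanded pose from where the row before left it, along the tool's axes as they then stand; what a row does not reach is not made up. The controller multiplies each number of a shift by 60 mm and each number of a turn by 0.1 rad. A row lasts 1/8 s, in which the tool goes at most 62.5 mm and 10.7 degrees, less where a joint would pass 70% of its speed; a pose out of reach is approached as far as the arm can. A call with a number of a shift or a turn outside -1 to 1 is refused whole. A call with a gripper value outside its range is refused whole. The fingers move at their own pace and stop on an object; FORCE is the grip in N (left out, the last holds). Time passes only in rows, so rows that do not move let the fingers close. It gives the time, the measured TCP pose, the force and the opening at its end, in the units of the state.
- ctrl.get_obs(): the state, without advancing time (a new reading comes with each control period).
- ctrl.snapshot(name): name is "scene" or "top" or "wrist"; returns a dict with "color" (384x512x3 uint8, blue, green, red), "K" (3x3 intrinsics, pixels), "k1" (the pictures are not rectified: a ray, as slopes to the right and down, at radius r is drawn at 1 + k1 r^2 times it, then the intrinsics apply), "T" (4x4, takes a point from camera to world coordinates). Camera axes: x right, y down, z forward; pixel columns grow to the right and rows downward; lengths in m; the calibration is good to about 2 mm. A picture is of the moment at which its call begins. There is no depth.
- ctrl.job_done(): hands the job in, once; it reports no verdict.
The state is a dict: "clock": time; "joint_pos": joint angles; "dq": joint speeds; "tau": joint torques, N m; "ee_pos": TCP position; "eef_rot": TCP orientation; "wrist_force": force on the tool from outside, world axes, zero at the start; "wrist_torque": the same for the moment, N m; "finger_gap": finger opening in m.
Only numpy, scipy, OpenCV 4.12 (cv2) and the standard library are available. Lean on these libraries where they do the work, as an engineer would, in place of code of your own. Each camera call takes 0.05 s, during which the arm holds its last target. There are 200 camera calls.

## Working session

There is one attempt and no reset: what is moved stays moved. The work goes in short steps, Python scripts to look and compute and a shell command to move; the robot and the scene stay as the last step left them, time stands still between calls to the robot, and variables do not carry over. Pictures are saved under pics/ and viewed, about 8 in all and at most 12, crops included, and the job is handed in when it is done.

```bash
ls; mkdir -p pics
cat > h.py <<'E'
import numpy as np,cv2
from station import ctrl
from scipy.spatial.transform import Rotation as R
def snap(n,f=None):
    s=ctrl.snapshot(n)
    if f: cv2.imwrite('pics/'+f,s['color'])
    return s
def ray(s,u,v):
    K=s['K'];d=np.array([(u-K[0,2])/K[0,0],(v-K[1,2])/K[1,1]]);p=d.copy()
    for _ in range(30): p=d/(1+s['k1']*(p@p))
    T=s['T'];return T[:3,3],T[:3,:3]@np.array([p[0],p[1],1])
def onz(s,u,v,z):
    o,d=ray(s,u,v);return o+d*(z-o[2])/d[2]
def proj(s,P):
    T=s['T'];c=T[:3,:3].T@(np.array(P)-T[:3,3]);p=c[:2]/c[2];p=p*(1+s['k1']*(p@p))
    return p[0]*s['K'][0,0]+s['K'][0,2],p[1]*s['K'][1,1]+s['K'][1,2]
def st():
    o=ctrl.get_obs();r=R.from_quat(o['eef_rot']).as_matrix()
    print('t',round(o['clock'],2),'tcp',np.round(o['ee_pos'],4),'x',np.round(r[:,0],3),'y',np.round(r[:,1],3),'z',np.round(r[:,2],3),'F',np.round(o['wrist_force'],1),'gap',round(o['finger_gap'],4));return o,r
E
python3 - <<'E'
from h import *
a=snap('top','top0.png');b=snap('scene','scene0.png')
print(a['T'],b['T'],a['K'],a['k1']);st();print(ctrl.pinch_z)
E
```

```text
pics
[[ 0.1068237  -0.96701083  0.23125473  0.34634609]
 [-0.99426721 -0.10497539  0.02031945 -0.02235398]
 [ 0.00462692 -0.23209959 -0.97268102  1.16287631]
 [ 0.          0.          0.          1.        ]] [[ 0.8326272   0.35027023 -0.42900199  1.0320224 ]
 [ 0.55380512 -0.53445618  0.63847982 -0.65770807]
 [-0.00564229 -0.76919917 -0.6389842   0.71379585]
 [ 0.          0.          0.          1.        ]] [[437.66621741   0.         249.2890712 ]
 [  0.         437.66621741 193.25136872]
 [  0.           0.           1.        ]] -0.15324375126824724
t 0.1 tcp [0.1184 0.5111 0.2307] x [-0.974  0.226  0.   ] y [ 0.226  0.974 -0.001] z [-0.001 -0.001 -1.   ] F [-0.1  0.1 -0.4] gap 0.0856
0.0187
```

View pics/top0.png

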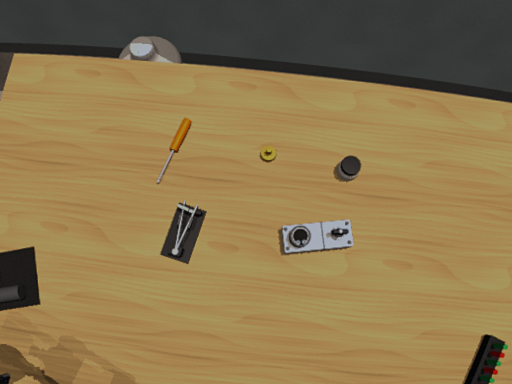

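View pics/scene0.png

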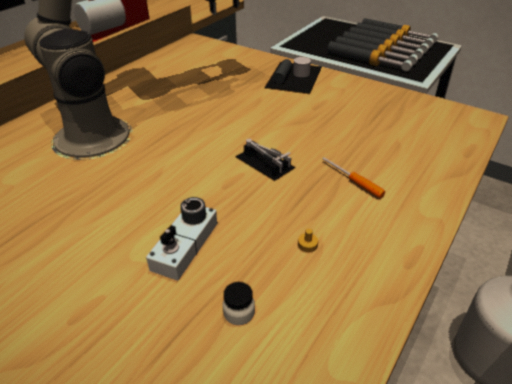

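Run:
```python
from h import *
a=snap('top','top1.png')
im=a['color']
c=np.hstack([cv2.resize(im[205:265,270:365],None,fx=5,fy=5,interpolation=cv2.INTER_CUBIC)[:300],cv2.resize(im[198:268,155:215],None,fx=5,fy=5,interpolation=cv2.INTER_CUBIC)[:300]])
cv2.imwrite('pics/c1.png',c)
for n,u,v,z in [('knob',339,232,.09),('res',300,236.5,.08),('hinge',176.5,252,.048),('tips',188,209,.046)]: print(n,onz(a,u,v,z).round(4))
w=snap('wrist');o,r=st();print('cam in tool',(r.T@(w['T'][:3,3]-o['ee_pos'])).round(4),(r.T@w['T'][:3,:3]).round(3),w['K'][0])
```

```text
knob [ 0.5269 -0.2326  0.09  ]
res [ 0.5071 -0.1374  0.08  ]
hinge [0.438  0.1692 0.048 ]
tips [0.5527 0.1554 0.046 ]
t 0.2 tcp [0.1185 0.5112 0.2309] x [-0.974  0.226  0.   ] y [ 0.226  0.974 -0.001] z [-0.    -0.001 -1.   ] F [0.1 0.4 0.2] gap 0.0856
cam in tool [ 0.0699  0.0002 -0.1436] [[-0.001 -0.961 -0.277]
 [ 1.    -0.001 -0.   ]
 [ 0.    -0.277  0.961]] [305.6137922    0.         253.34905192]
```

View pics/c1.png

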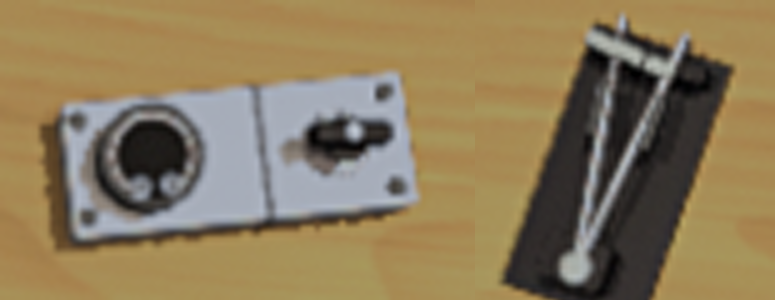

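```bash
python3 -m inch '-.84 -.44 0 0 0 0 85;-.84 -.44 0 0 0 0 85;-.84 -.44 0 0 0 0 85;-.84 -.44 0 0 0 0 85;-.84 -.44 0 0 0 0 85;-.84 -.44 0 0 0 0 85;-.84 -.44 0 0 0 0 85;-.4 -.82 0 0 0 0 85;-.4 -.82 0 0 0 0 85;-.4 -.82 0 0 0 0 85;-.4 -.82 0 0 0 0 85;-.4 -.82 0 0 0 0 85' && python3 -m inch '-.4 -.82 0 0 0 1 85;0 0 0 0 0 1 85;0 0 0 0 0 1 85;0 0 0 0 0 1 85;0 0 0 0 0 1 85;0 0 0 0 0 1 85;0 0 0 0 0 1 85;0 0 0 0 0 1 85;0 0 0 0 0 1 85;0 0 0 0 0 1 85;0 0 0 0 0 1 85;0 0 0 0 0 1 85'
python3 -c "
from h import *
st();print(ctrl.get_obs()['joint_pos'])"
```

```text
clock: 1.7
ee_pos: [0.4819, -0.0168, 0.2313]
eef_rot: [0.114, 0.994, 0.0, 0.0]
wrist_force: [-0.2, 0.4, -0.1]
finger_gap: 0.085
clock: 3.2
ee_pos: [0.494, -0.0683, 0.2311]
eef_rot: [0.656, 0.755, -0.0, -0.0]
wrist_force: [-0.2, 0.1, 0.5]
finger_gap: 0.0851
t 3.2 tcp [ 0.494  -0.0683  0.2311] x [-0.139  0.99   0.   ] y [ 0.99   0.139 -0.   ] z [-0.  0. -1.] F [-0.2  0.1  0.5] gap 0.0851
[-2.91254567e-01  2.94334320e-01  1.59407244e+00  9.69919016e-05
  1.25357683e+00 -4.30933727e-01]
```

```bash
python3 -m inch '-.88 .06 0 0 0 0 85;-.88 .06 0 0 0 0 85;-.88 .06 .1 0 0 0 85;0 0 0 0 0 0 85;0 0 0 0 0 0 85' && python3 -c "
from h import *
snap('wrist','w1.png');st()"
```

```text
clock: 3.82
ee_pos: [0.527, -0.2231, 0.2248]
eef_rot: [0.655, 0.756, 0.0, -0.001]
wrist_force: [-0.0, 0.4, 0.1]
finger_gap: 0.0845
t 3.88 tcp [ 0.5272 -0.2226  0.2252] x [-0.143  0.99   0.001] y [ 0.99   0.143 -0.   ] z [-0.     0.001 -1.   ] F [ 0.5  0.6 -0.5] gap 0.0852
```

View pics/w1.png

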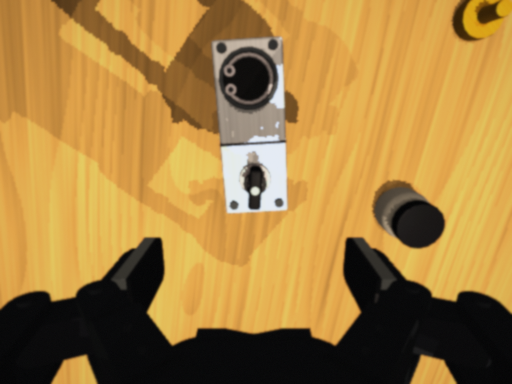

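Run:
```python
from h import *
s=snap('wrist');im=s['color']
C=[onz(s,*p,.045)[:2] for p in [(213,40),(283,38),(287,210),(226,214)]]
for a,b in [(0,3),(1,2),(0,1),(3,2)]: print(a,b,(C[b]-C[a]).round(4),np.linalg.norm(C[b]-C[a]).round(4))
print('ctr',np.mean(C,0))
print('dot',onz(s,255,190,.093),'eyes',onz(s,229,71,.08),onz(s,231,89,.08))
st()
c=cv2.resize(im[30:220,200:300],None,fx=4,fy=4,interpolation=cv2.INTER_CUBIC)
cv2.imwrite('pics/c2.png',np.hstack([c[:400],c[-400:]]))
```

```text
0 3 [ 0.0337 -0.177 ] 0.1802
1 2 [ 0.0343 -0.1738] 0.1772
0 1 [0.0669 0.0114] 0.0679
3 2 [0.0674 0.0146] 0.069
ctr [ 0.52118175 -0.185276  ]
dot [ 0.53058233 -0.23357103  0.093     ] eyes [ 0.49253401 -0.13170021  0.08      ] [ 0.49615906 -0.146565    0.08      ]
t 3.92 tcp [ 0.5273 -0.2224  0.2254] x [-0.144  0.99   0.   ] y [ 0.99   0.144 -0.   ] z [-0.  0. -1.] F [-0.8  0.4  0. ] gap 0.0853
```

View pics/c2.png

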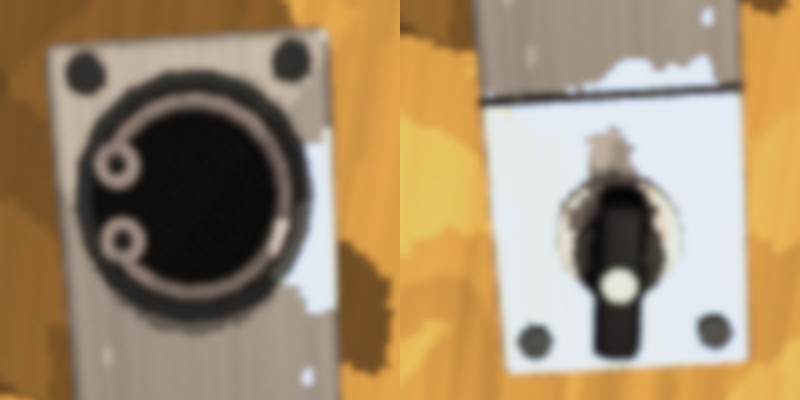

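```bash
python3 -m inch '-.2 .03 0 0 0 .14 60;0 0 .8 0 0 0 60;0 0 .8 0 0 0 50;0 0 .5 0 0 0 50;0 0 .3 0 0 0 50;0 0 .1 0 0 0 50;0 0 0 0 0 0 50;0 0 0 0 0 0 50' 40 && python3 -c "
from h import *
st()"
```

```text
clock: 4.92
ee_pos: [0.5315, -0.2355, 0.0763]
eef_rot: [0.66, 0.751, 0.0, 0.001]
wrist_force: [-0.6, -0.3, -0.1]
finger_gap: 0.0497
t 4.92 tcp [ 0.5315 -0.2355  0.0763] x [-0.129  0.992 -0.001] y [0.992 0.129 0.002] z [ 0.002 -0.001 -1.   ] F [-0.6 -0.3 -0.1] gap 0.0497
```

```bash
python3 -m inch '.02 -.015 .03 0 0 0 40;0 0 0 0 0 0 25;0 0 0 0 0 0 5;0 0 0 0 0 0 5;0 0 0 0 0 0 5;0 0 0 0 0 0 5;0 0 0 0 0 0 5;0 0 0 0 0 0 5' 40 && python3 -c "
from h import *
st();snap('wrist','w2.png')"
```

```text
clock: 5.92
ee_pos: [0.5299, -0.2342, 0.0737]
eef_rot: [0.66, 0.751, 0.0, 0.0]
wrist_force: [-2.4, 0.3, 4.5]
finger_gap: 0.0111
t 5.92 tcp [ 0.5299 -0.2342  0.0737] x [-0.129  0.992 -0.   ] y [0.992 0.129 0.   ] z [ 0. -0. -1.] F [-2.4  0.3  4.5] gap 0.0111
```

View pics/w2.png

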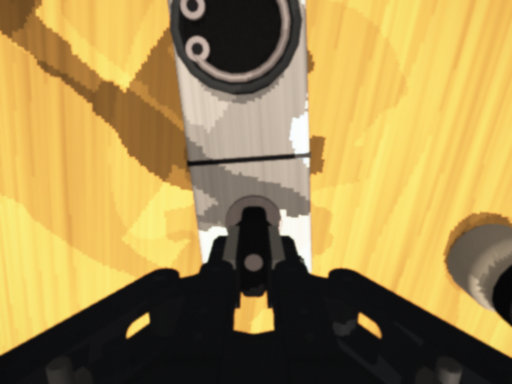

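```bash
python3 -m inch '0 0 .03 0 0 0 5;0 0 .03 0 0 0 5;0 0 .03 0 0 0 5;0 0 0 0 0 0 5;0 0 0 0 0 0 5' && python3 -m inch '0 0 .03 0 0 0 5;0 0 .02 0 0 0 5;0 0 0 0 0 0 5;0 0 0 0 0 0 5'
```

```text
clock: 6.6
ee_pos: [0.5298, -0.2341, 0.068]
eef_rot: [0.66, 0.751, 0.0, 0.0]
wrist_force: [-0.6, -1.3, 1.9]
finger_gap: 0.0112
clock: 7.1
ee_pos: [0.53, -0.2343, 0.0676]
eef_rot: [0.66, 0.751, 0.0, 0.001]
wrist_force: [-6.3, 3.4, 21.5]
finger_gap: 0.0111
```

```bash
python3 -m inch '0 0 -.02 0 0 0 5;0 0 0 0 0 1 5;0 0 0 0 0 1 5;0 0 0 0 0 1 5;0 0 0 0 0 1 5;0 0 0 0 0 1 5;0 0 0 0 0 1 5;0 0 0 0 0 1 5;0 0 0 0 0 0 5' && python3 -m inch '0 0 0 0 0 1 5;0 0 0 0 0 1 5;0 0 0 0 0 1 5;0 0 0 0 0 1 5;0 0 0 0 0 1 5;0 0 0 0 0 1 5;0 0 0 0 0 1 5;0 0 0 0 0 1 5;0 0 0 0 0 0 5;0 0 0 0 0 0 5;0 0 0 0 0 0 5' && python3 -c "
from h import *
st();print(ctrl.get_obs()['wrist_torque']);snap('wrist','w3.png')"
```

```text
clock: 8.22
ee_pos: [0.5301, -0.2342, 0.0677]
eef_rot: [0.878, 0.479, 0.0, 0.001]
wrist_force: [-4.5, 1.1, 12.9]
finger_gap: 0.0108
clock: 9.6
ee_pos: [0.5301, -0.2343, 0.0677]
eef_rot: [0.995, 0.1, 0.001, 0.0]
wrist_force: [-3.8, 1.0, 12.7]
finger_gap: 0.011
t 9.6 tcp [ 0.5301 -0.2343  0.0677] x [0.98  0.199 0.001] y [ 0.198 -0.98   0.001] z [ 0.001 -0.001 -1.   ] F [-3.8  1.  12.7] gap 0.011
[ 0.22249584  0.63034317 -0.07833478]
```

View pics/w3.png

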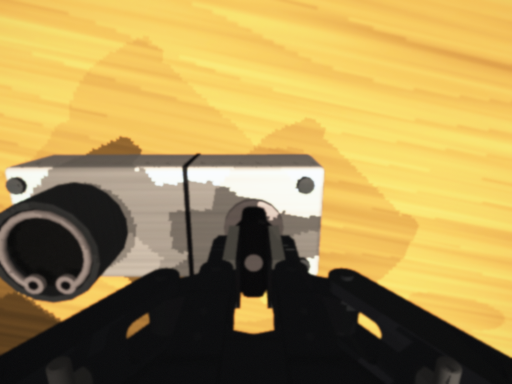

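```bash
python3 -m inch '0 0 .0 0 0 0 30;0 0 0 0 0 0 45;0 0 0 0 0 0 45;0 0 -.2 0 0 0 45;0 0 -.8 0 0 0 60;0 0 -.9 0 0 0 70;0 0 -.5 0 0 0 70;.166 -.9 0 0 0 0 70;.166 -.9 0 0 0 0 70;.166 -.9 0 0 0 0 70;.166 -.9 0 0 0 0 70;.166 -.9 0 0 0 0 70' && python3 -m inch '.166 -.9 0 0 0 0 70;.166 -.9 0 0 0 0 70;0 0 0 0 0 1 70;0 0 0 0 0 1 70;0 0 0 0 0 1 70;0 0 0 0 0 1 70;0 0 0 0 0 .2 70;0 0 0 0 0 0 70;0 0 0 0 0 0 70' && python3 -c "
from h import *
st();snap('wrist','w4.png');snap('top','top2.png')"
```

```text
clock: 11.15
ee_pos: [0.5249, 0.0421, 0.2113]
eef_rot: [0.995, 0.1, 0.001, 0.0]
wrist_force: [1.6, -0.2, 0.7]
finger_gap: 0.0701
clock: 12.28
ee_pos: [0.5231, 0.1502, 0.2105]
eef_rot: [0.994, -0.109, 0.0, -0.0]
wrist_force: [0.8, -0.8, 0.7]
finger_gap: 0.0697
t 12.28 tcp [0.5231 0.1502 0.2105] x [ 0.976 -0.217  0.   ] y [-0.217 -0.976 -0.   ] z [ 0.  0. -1.] F [ 0.8 -0.8  0.7] gap 0.0697
```

View pics/w4.png

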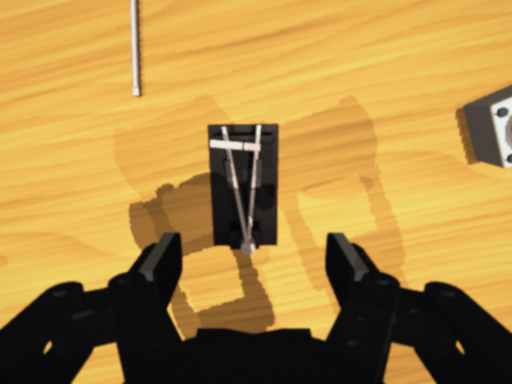

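Run:
```python
from h import *
s=snap('wrist');im=s['color'].astype(int)
C=[onz(s,*p,.005)[:2] for p in [(208,125),(278,124),(277,245),(214,246)]]
print(np.round(C,4)); d1=C[0]-C[3];d2=C[1]-C[2];print('yaw',np.arctan2(*d1[::-1]),np.arctan2(*d2[::-1]),np.linalg.norm(d1),np.linalg.norm(C[0]-C[1]))
g=im.min(2)
for v in list(range(118,130,3))+list(range(156,260,8)):
    r=g[v,200:290];idx=np.where(r>85)[0]+200
    print(v,idx.min() if len(idx) else None,idx.tolist())
h=onz(s,248,246,.048);print('h',h)
for p in [(225,128),(259,126)]:
    q=onz(s,*p,.046);print(q,np.arctan2(*(q-h)[1::-1]),np.linalg.norm(q[:2]-h[:2]))
```

```text
[[0.5764 0.1908]
 [0.5603 0.1139]
 [0.4141 0.1445]
 [0.4301 0.2221]]
yaw -0.2108501586753504 -0.20639094045250272 0.14960309513456735 0.07856948286003436
118 205 [205, 208, 210, 211, 212, 213, 217, 218, 219, 221, 222, 223, 224, 225, 226, 227, 228, 229, 230, 231, 232, 233, 234, 235, 236, 237, 238, 239, 240, 241, 242, 243, 244, 245, 246, 247, 248, 249, 250, 251, 252, 253, 254, 255, 256, 257, 258, 259, 260, 261, 262, 263, 264, 265, 266, 267, 268, 269, 270, 271, 272, 273, 274, 275, 276, 277, 278, 279, 280, 281, 282, 283, 284, 285, 286, 287, 288, 289]
121 205 [205, 206, 214, 215, 216, 217, 218, 219, 220, 221, 222, 223, 224, 225, 226, 227, 228, 229, 230, 231, 232, 233, 234, 235, 236, 237, 238, 239, 240, 241, 242, 243, 244, 245, 246, 247, 248, 249, 250, 251, 252, 253, 254, 255, 256, 257, 258, 259, 260, 264, 265, 266, 267, 268, 269, 270, 271, 272, 273, 274, 275, 276, 277, 278, 279, 280, 281, 282, 283, 284, 285, 286, 287, 288, 289]
124 202 [202, 203, 204, 205, 257, 258, 259, 260, 280, 281, 282, 283, 284]
127 200 [200, 201, 202, 203, 204, 205, 221, 222, 223, 224, 225, 226, 256, 257, 258, 259, 
[... 861 characters left out ...]
9]
244 243 [243, 244, 245, 246, 247, 248, 249, 250, 251, 252, 253, 254, 278, 279, 280, 281, 282, 283, 284, 285, 286, 287, 288, 289]
252 201 [201, 202, 203, 204, 205, 206, 207, 208, 209, 210, 211, 212, 213, 214, 215, 216, 217, 218, 219, 220, 221, 222, 223, 225, 226, 227, 228, 229, 244, 245, 246, 247, 248, 249, 250, 251, 252, 253, 254, 255, 256, 257, 258, 259, 260, 261, 262, 263, 264, 265, 266, 267, 268, 269, 270, 271, 272, 273, 274, 275, 276, 277, 278, 279, 280, 281, 282, 283, 284, 285, 286, 287, 288, 289]
h [0.44185809 0.1747835  0.048     ]
[0.57169172 0.16852495 0.046     ] -0.048167098362186876 0.12998438821178032
[0.56621933 0.13515031 0.046     ] -0.30851781438122133 0.13052397448481506
```

```bash
python3 -m inch '0 -.168 0 0 0 -.38 62;0 0 .9 0 0 0 62;0 0 .9 0 0 0 62;0 0 .7 0 0 0 62;0 0 .4 0 0 0 62;0 0 .2 0 0 0 62;0 0 .08 0 0 0 62;0 0 0 0 0 0 62;0 0 0 0 0 0 62' 20 && python3 -c "
from h import *
st();snap('wrist','w5.png')"
```

```text
clock: 13.55
ee_pos: [0.526, 0.1602, 0.0205]
eef_rot: [0.996, -0.091, 0.001, -0.0]
wrist_force: [-0.4, 0.1, -0.2]
finger_gap: 0.0622
t 13.55 tcp [0.526  0.1602 0.0205] x [ 0.983 -0.181  0.002] y [-0.181 -0.983 -0.001] z [ 0.002  0.    -1.   ] F [-0.4  0.1 -0.2] gap 0.0622
```

View pics/w5.png

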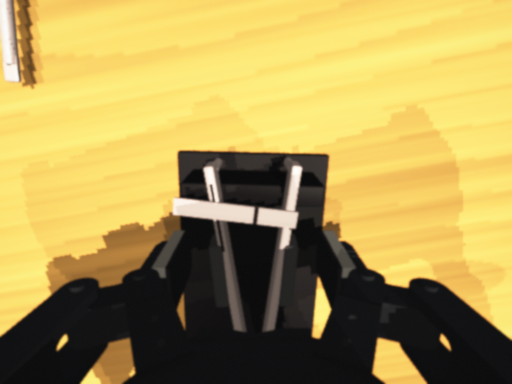

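```bash
python3 -m inch '0 0 .04 0 0 0 50;0 0 0 0 0 0 42;0 0 0 0 0 0 38;0 0 0 0 0 0 35;0 0 0 0 0 0 32;0 0 0 0 0 0 30;0 0 0 0 0 0 28;0 0 0 0 0 0 27;0 0 0 0 0 0 26;0 0 0 0 0 0 26;0 0 0 0 0 0 26' 25 && python3 -c "
from h import *
st();s=snap('wrist','w6.png');cv2.imwrite('pics/c6.png',cv2.resize(s['color'][140:340,160:350],None,fx=3,fy=3,interpolation=cv2.INTER_CUBIC))"
```

```text
clock: 14.98
ee_pos: [0.5263, 0.1602, 0.0181]
eef_rot: [0.996, -0.091, 0.001, -0.0]
wrist_force: [-0.8, -0.5, 8.2]
finger_gap: 0.0262
t 14.97 tcp [0.5263 0.1602 0.0181] x [ 0.983 -0.181  0.002] y [-0.181 -0.983 -0.001] z [ 0.002  0.    -1.   ] F [-0.8 -0.5  8.2] gap 0.0262
```

View pics/c6.png

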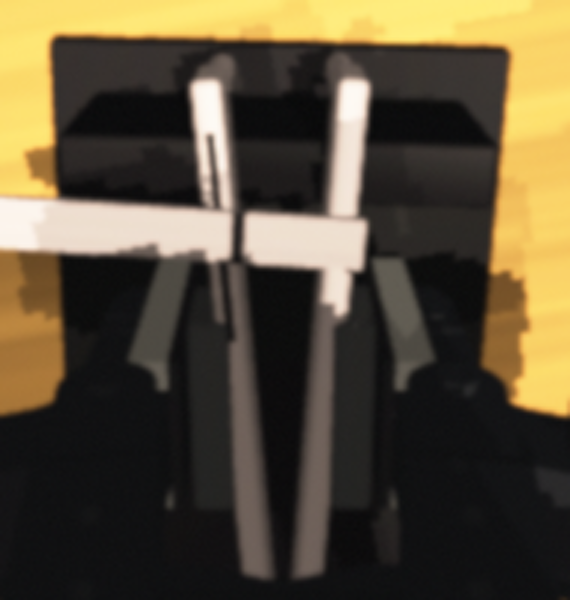

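```bash
python3 -m inch '0 0 -.05 0 0 0 26;0 0 -.1 0 0 0 26;0 0 -.2 0 0 0 26;0 0 -.4 0 0 0 26;0 0 -.6 0 0 0 26;0 0 -.6 0 0 0 26;0 0 -.4 0 0 0 26;0 0 -.1 0 0 0 26;0 0 0 0 0 0 26;0 0 0 0 0 0 26' && python3 -c "
from h import *
st();s=snap('wrist','w7.png');q=snap('scene','s7.png');a=s['color'][140:340,160:350]
u,v=map(int,proj(q,[.526,.16,.17]));print(u,v)
b=q['color'][max(0,v-40):v+60,u-60:u+60]
cv2.imwrite('pics/c7.png',np.hstack([cv2.resize(a,(475,500)),cv2.resize(b,(320,500)if 0 else (320,int(320*b.shape[0]/b.shape[1])))[:500]if 0 else cv2.copyMakeBorder(cv2.resize(b,(320,266)),0,234,0,0,0)]))"
```

```text
clock: 16.27
ee_pos: [0.5246, 0.1599, 0.1629]
eef_rot: [0.996, -0.091, -0.001, 0.0]
wrist_force: [0.2, 0.4, -1.1]
finger_gap: 0.0261
t 16.27 tcp [0.5246 0.1599 0.1629] x [ 0.983 -0.181 -0.002] y [-0.181 -0.983  0.001] z [-0.002 -0.    -1.   ] F [ 0.2  0.4 -1.1] gap 0.0261
273 109
```

View pics/c7.png

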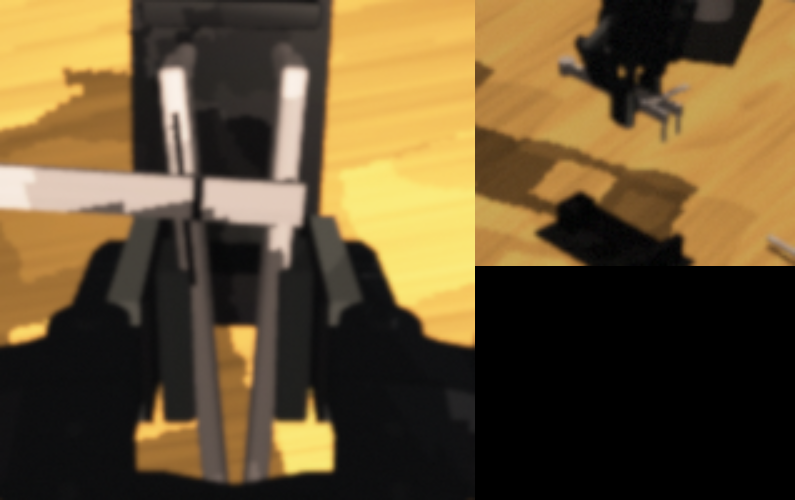

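Run:
```python
from h import *
s=snap('wrist');o,r=st();z=o['ee_pos'][2]
for p,dz in [((228.8,168),.028),((278,168),.028),((234.2,160.5),-.002),((274.3,160.5),-.002)]:
    print(p,(r.T@(onz(s,*p,z+dz)-o['ee_pos'])*1000).round(1))
```

```text
t 16.43 tcp [0.5249 0.16   0.1631] x [ 0.983 -0.181 -0.002] y [-0.181 -0.983  0.001] z [-0.002 -0.    -1.   ] F [ 0.5 -0.5 -1.2] gap 0.0261
(228.8, 168) [ 45.   -9.7 -28.1]
(278, 168) [ 45.    9.3 -28.1]
(234.2, 160.5) [42.1 -9.5  1.9]
(274.3, 160.5) [42.1  9.9  1.9]
```

```bash
python3 -m inch '-.02 .2 0 0 0 0 26;-.03 .58 0 0 0 0 26;-.03 .58 0 0 0 0 26;-.03 .58 0 0 0 0 26;-.03 .58 0 0 0 0 26;-.03 .58 0 0 0 0 26;-.03 .58 0 0 0 0 26;-.03 .58 0 0 0 0 26;-.03 .58 0 0 0 0 26;-.02 .4 0 0 0 0 26;0 .2 0 0 0 0 26;0 0 0 0 0 0 26' && python3 -m inch '0 0 0 0 0 -.6 26;0 0 0 0 0 -.8 26;0 0 0 0 0 -.8 26;0 0 0 0 0 -.8 26;0 0 0 0 0 -.7 26;0 0 .3 0 0 0 26;0 0 .3 0 0 0 26;0 0 0 0 0 0 26;0 0 0 0 0 0 26'
python3 - <<'E'
from h import *
o,r=st();s=snap('wrist','w8.png')
for n,P in [('eyeL',[.4925,-.1313,.08]),('eyeR',[.4962,-.1470,.08]),('tipb',o['ee_pos']+r@[.044,-.009,.002]),('tipa',o['ee_pos']+r@[.044,.009,.002])]: print(n,np.round(proj(s,P),1))
E
```

```text
clock: 17.92
ee_pos: [0.4494, -0.1584, 0.164]
eef_rot: [0.996, -0.092, -0.0, -0.0]
wrist_force: [0.1, 0.8, -0.7]
finger_gap: 0.0262
clock: 19.05
ee_pos: [0.4501, -0.1575, 0.1286]
eef_rot: [0.996, 0.094, 0.0, 0.0]
wrist_force: [-0.1, -0.2, -1.1]
finger_gap: 0.0266
t 19.05 tcp [ 0.4501 -0.1575  0.1286] x [0.982 0.187 0.001] y [ 0.187 -0.982  0.   ] z [ 0.001 -0.    -1.   ] F [-0.1 -0.2 -1.1] gap 0.0266
eyeL [225.1 139.5]
eyeR [250.8 138.4]
tipb [235.  156.9]
tipa [272.4 156.9]
```

```bash
python3 -m inch '.06 -.16 0 0 0 0 26;0 0 .1 0 0 0 26;0 0 .2 0 0 0 26;0 0 .15 0 0 0 26;0 0 .05 0 0 0 25.5;0 0 0 0 0 0 25;0 0 0 0 0 0 24.7;0 0 0 0 0 0 24.7;0 0 0 0 0 0 24.7'
python3 - <<'E'
from h import *
o,r=st();s=snap('wrist','w9.png');im=s['color'].copy()
for n,P in [('eyeL',[.4925,-.1313,.08]),('eyeR',[.4962,-.1470,.08]),('tipb',o['ee_pos']+r@[.044,-.008,.002]),('tipa',o['ee_pos']+r@[.044,.008,.002])]: print(n,np.round(proj(s,P),1))
c=cv2.resize(im[100:250,160:345],None,fx=4,fy=4,interpolation=cv2.INTER_CUBIC);print(c.shape)
for k in range(0,150,25): cv2.putText(c,str(100+k),(0,k*4+8),0,.4,(0,255,0),1);cv2.line(c,(0,k*4),(12,k*4),(0,255,0),1)
cv2.imwrite('pics/c9.png',c)
E
```

```text
clock: 20.23
ee_pos: [0.4515, -0.1479, 0.0983]
eef_rot: [0.996, 0.094, 0.0, 0.0]
wrist_force: [0.9, -0.1, -0.6]
finger_gap: 0.0248
t 20.23 tcp [ 0.4515 -0.1479  0.0983] x [0.982 0.187 0.   ] y [ 0.187 -0.982  0.   ] z [ 0. -0. -1.] F [ 0.9 -0.1 -0.6] gap 0.0248
eyeL [237.5 152.7]
eyeR [267.7 151.3]
tipb [237.1 157. ]
tipa [270.3 156.9]
(600, 740, 3)
```

View pics/c9.png

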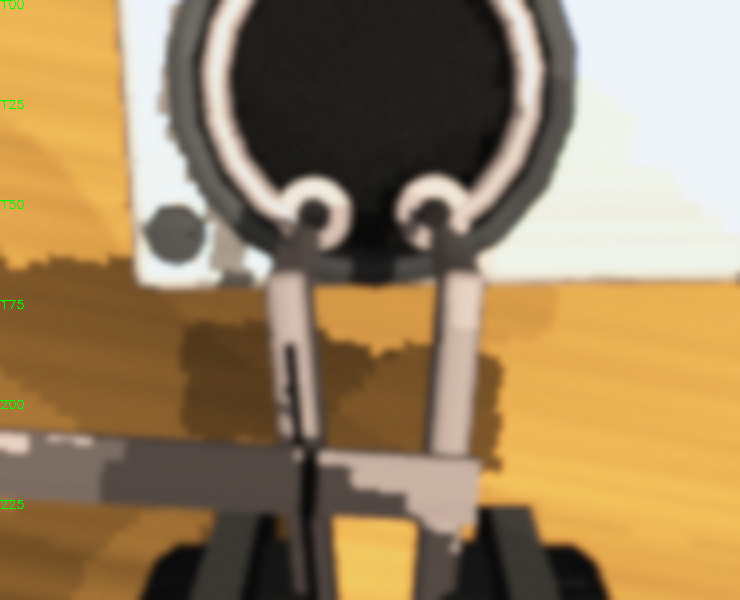

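Run:
```python
from h import *
o,r=st();s=snap('wrist')
for p in [(238.25,152.5),(268.5,152.5)]:
    q=onz(s,*p,.08);print(q.round(4),(r.T@(q-o['ee_pos'])*1000).round(1))
g=s['color'].max(2)
print(g[140:174,224:254:1])if 0 else [print(v,' '.join('%3d'%x for x in g[v,226:252]),'|',' '.join('%3d'%x for x in g[v,256:282])) for v in range(142,174,1)]
```

```text
t 20.27 tcp [ 0.4515 -0.1478  0.0982] x [0.982 0.187 0.   ] y [ 0.187 -0.982  0.   ] z [ 0. -0. -1.] F [-0.5  0.9 -0.6] gap 0.0244
[ 0.4926 -0.1317  0.08  ] [43.5 -8.2 18.2]
[ 0.4956 -0.1475  0.08  ] [43.4  7.9 18.3]
142  42  28  25  27  27  28  28  27  28  27  28  30  34  33  32  29  30  30  29  29  30  29  29  30  28  29 |  30  28  28  26  25  25  23  25  27  32  38  43  46  47  42  36  32  28  29  26  25  23  22  25  50  94
143  70  36  26  26  28  28  29  33  39  47  58  68  71  68  59  48  40  33  30  29  29  31  30  29  29  29 |  28  27  26  24  22  21  24  32  48  69  90 104 113 110  97  77  57  41  29  21  18  17  21  43  83 130
144 110  61  32  26  27  31  41  65  95 122 141 152 155 151 137 114  85  58  39  29  29  29  30  30  30  29 |  26  26  24  22  18  23  41  71 112 147 171 184 193 191 178 157 129  90  52  27  15  17  34  70 119 162
145 152 100  54  32  31  45  80 128 173 200 216 222 223 221 212 193 161 120  75  42  28  28  29  30  29  28 |  24  23  22  20  24  52  97 148 189 215 227 230 232 231 228 222 203 164 115  63  28  28  59 104 151 187
146 185 141  93  54  52  95
[... 5264 characters left out ...]
63 142 103  99 141 183 208 217 221 222 222 220 213 201 196
171 148 167 189 199 204 209 212 211 199 173 129 102 112 133 141 142 142 146 153 154 150 145 138 128 120 115 | 127 139 147 150 152 155 163 172 178 184 188 184 159 113 106 150 190 214 224 227 229 229 228 219 201 193
172 137 164 190 201 206 211 214 212 201 175 133 112 139 174 189 191 191 194 195 196 195 193 191 188 186 183 | 188 191 193 193 195 195 198 201 203 204 204 198 172 120 111 154 195 217 226 228 230 231 229 219 205 201
173 133 161 187 200 206 210 213 213 203 178 139 118 150 191 207 209 210 210 210 211 210 211 210 210 210 209 | 210 211 210 210 210 211 211 211 212 212 211 203 174 121 114 159 197 219 227 229 230 231 229 218 206 208
```

```bash
python3 -m inch '0 0 .05 0 0 0 24.4;0 0 .05 0 0 0 24.4;0 0 0 0 0 0 24.4;0 0 0 0 0 0 24.4;0 0 0 0 0 0 24.4'
python3 - <<'E'
from h import *
o,r=st();s=snap('wrist','w10.png');g=s['color'].max(2)
for v in list(range(188,212,3))+[216,219,222]+list(range(230,244,3)): print(v,' '.join('%3d'%x for x in g[v,226:248]))
for v in [172,174,176,178,180]: print(v,' '.join('%3d'%x for x in g[v,222:242]),'|',' '.join('%3d'%x for x in g[v,264:284]))
E
```

```text
clock: 20.95
ee_pos: [0.4515, -0.1479, 0.0921]
eef_rot: [0.996, 0.094, 0.0, -0.0]
wrist_force: [0.2, -0.7, -0.7]
finger_gap: 0.0244
t 20.95 tcp [ 0.4515 -0.1479  0.0921] x [0.982 0.187 0.   ] y [ 0.187 -0.982  0.   ] z [ 0.  0. -1.] F [ 0.2 -0.7 -0.7] gap 0.0244
188  91  94 110 126 119  98  63  66 130 187 198 174 129  94  86  90  92  94  99 101 102 101
191  92  96 116 148 163 143  89  60 113 172 195 180 142 103  88  90  91  92  91  91  91  91
194  93  94 103 130 162 160 111  62  88 150 191 188 155 111  88  89  91  93  92  93  92  93
197  90  91  97 123 158 163 124  72  74 137 188 194 166 119  90  89  93  95  95  94  94  94
200  89  89  93 117 153 166 140  85  67 129 186 196 172 129  96  90  96  98  98  97  98  99
203  86  87  92 111 139 143 107  59  49 101 162 191 181 143 104  90  93  97  98 100 106 115
206  90  88  90  98 122 151 154 112  65  87 149 189 188 153 102  79  86  96 105 110 114 118
209  91  90  90  87  82  82  82  68  47  68 132 184 191 161 109  83  95 108 112 112 112 113
216  83  83  84  83  83  83  82  76  58  31  13  14  32  68 120 162 179 186 194 198 198 199
219  83  
[... 764 characters left out ...]
 229 231 230 225 203 183 189 199 205
174 121 121 122 126 128 137 169 193 203 208 212 214 212 199 169 125 116 149 180 189 | 195 196 192 169 122 100 136 183 211 224 228 230 231 230 224 204 190 198 206 209
176 134 133 133 132 128 136 165 190 202 207 211 214 212 201 173 133 125 164 199 211 | 213 212 208 182 131 107 145 188 215 226 229 230 232 229 221 205 199 207 214 215
178 131 132 131 129 125 133 161 186 199 206 210 213 212 204 179 140 123 158 196 210 | 215 214 208 181 125 110 153 194 217 227 229 230 231 229 218 206 205 210 212 213
180 130 131 129 121 110 121 154 182 199 205 209 212 213 207 185 149 121 149 193 210 | 215 213 202 170 117 111 152 187 206 216 223 227 228 223 210 200 208 214 214 214
```

```bash
python3 -m inch '0 0 0 0 0 0 24.1;0 0 0 0 0 0 24.1;0 0 0 0 0 0 24.1;0 0 0 0 0 0 24.1'
python3 - <<'E'
from h import *
o,r=st();s=snap('wrist','w11.png');g=s['color'].max(2)
for v in [194,200,206,216,219,222,230,236,242]: print(v,' '.join('%3d'%x for x in g[v,230:244]))
for v in [174,176]: print(v,' '.join('%3d'%x for x in g[v,222:242]),'|',' '.join('%3d'%x for x in g[v,264:284]))
for v in range(146,164): print(v,' '.join('%3d'%x for x in g[v,226:252]),'|',' '.join('%3d'%x for x in g[v,256:282]))
E
```

```text
clock: 21.5
ee_pos: [0.4514, -0.1478, 0.0921]
eef_rot: [0.996, 0.094, 0.0, -0.0]
wrist_force: [-0.0, -0.6, -0.6]
finger_gap: 0.0241
t 21.5 tcp [ 0.4514 -0.1478  0.0921] x [0.982 0.187 0.   ] y [ 0.187 -0.982 -0.   ] z [ 0.  0. -1.] F [-0.  -0.6 -0.6] gap 0.0241
194 154 167 142  86  68 130 186 197 173 128  96  88  90  93
200 134 161 156 105  58  86 149 190 188 156 111  90  93  97
206 104 126 141 136  90  68 129 186 196 171 126  91  85  94
216  84  83  80  69  45  21  12  21  47  84 125 162 177 181
219  82  82  79  67  40  16  11  23  47  72  82  83  84  85
222  83  83  80  67  40  18  12  23  49  73  82  82  83  83
230  73  83  81  75  69  57  34  25  44  68  78  75  74 103
236  24  26  35  54  70  70  50  28  30  54  73  78  76 103
242  22  22  28  44  65  74  65  40  24  44  69  78  75  85
174 121 121 121 125 129 136 158 183 198 206 210 213 214 208 187 152 119 138 174 188 | 198 198 189 156 110 113 162 201 220 227 229 231 231 228 213 200 202 207 210 214
176 133 132 133 133 132 137 154 178 197 205 209 213 215 210 192 158 124 146 191 210 | 213 211 195 157 109 118 166 203 222 227 229 23
[... 3185 characters left out ...]
67  64  65  68  73  84 111 165 205 199 148  94  78  82  85
161  46  45  46  55  78  96  92  77  72  73  78  83  88 100 137 183 205 203 181 136  76  31  11  11  10  11 |  14  20  22  24  33  54  81 103 120 119  98  75  65  65  68  72  77  93 129 159 150 112  88  85  87  86
162  46  47  49  55  68  78  79  74  73  75  78  83  86 100 139 181 192 177 140  88  41  18  10  12  11  11 |  14  19  20  21  25  39  71 112 148 153 126  87  67  65  69  72  76  81  95 105 102  91  87  87  85  84
163  45  46  51  60  67  72  72  72  73  76  80  83  84  95 126 154 150 125  86  48  25  16  15  14  13  12 |  15  17  19  20  21  25  47  84 122 139 124  88  66  64  68  73  76  78  80  82  84  85  86  85  83  86
```

```bash
python3 -m inch '0 0 0 0 0 0 24.1;0 0 0 0 0 0 24.1;0 0 0 0 0 0 24.1;0 0 0 0 0 0 24.1;0 0 0 0 0 0 24.1;0 0 0 0 0 0 24.1;0 0 0 0 0 0 24.1;0 0 0 0 0 0 24.1;0 0 0 0 0 0 24.1;0 0 0 0 0 0 24.1;0 0 0 0 0 0 24.1;0 0 0 0 0 0 24.1' && python3 -m inch '0 0 0 0 0 0 24.1;0 0 0 0 0 0 24.1;0 0 0 0 0 0 24.1;0 0 0 0 0 0 24.1;0 0 0 0 0 0 24.1;0 0 0 0 0 0 24.1;0 0 0 0 0 0 24.1;0 0 0 0 0 0 24.1;0 0 0 0 0 0 24.1;0 0 0 0 0 0 24.1;0 0 0 0 0 0 24.1;0 0 0 0 0 0 24.1'
python3 - <<'E'
from h import *
s=snap('top');im=cv2.imread('pics/top2.png')
u,v=map(int,proj(s,[.5305,-.234,.08]));print(u,v)
g=im.max(2)
m=np.zeros_like(g);m[v-10:v+11,u-10:u+11]=(g[v-10:v+11,u-10:u+11]<70)*255
P=[onz(s,x,y,.087)[:2] for y,x in zip(*np.where(m>0))]
P=np.array(P);w,V=np.linalg.eigh(np.cov(P.T));print(len(P),P.mean(0),np.sqrt(w),V[:,1],'want axis',np.cos(.19),np.sin(.19))
g2=snap('wrist','w12.png')['color'].max(2)
for r in [200,206,219,230,236]: print(r,' '.join('%3d'%x for x in g2[r,230:244]))
st()
E
```

```text
clock: 23.05
ee_pos: [0.4514, -0.1478, 0.0921]
eef_rot: [0.996, 0.094, 0.0, -0.0]
wrist_force: [-0.5, -0.3, -1.3]
finger_gap: 0.024
clock: 24.55
ee_pos: [0.4514, -0.1478, 0.0921]
eef_rot: [0.996, 0.094, 0.0, -0.0]
wrist_force: [0.9, -0.0, -0.8]
finger_gap: 0.0242
338 231
80 [ 0.52538031 -0.22995575] [0.00529755 0.01045457] [-0.98805541 -0.15409903] want axis 0.9820042351172703 0.18885889497650057
200 134 162 156 107  60  86 150 190 188 156 112  90  93  96
206 105 125 141 135  90  68 129 186 196 172 126  92  84  94
219  83  82  80  67  41  18  11  23  47  71  82  84  84  84
230  73  83  81  76  70  58  34  24  45  69  78  76  74 102
236  24  26  35  52  70  69  51  28  30  53  74  77  76 103
t 24.65 tcp [ 0.4514 -0.1478  0.0921] x [0.982 0.187 0.   ] y [ 0.187 -0.982 -0.   ] z [ 0.  0. -1.] F [-0.7 -0.7 -0.8] gap 0.0241
```

Bar lies across the block, and the gap has held steady for over 3 s. Handing in.

```bash
python3 -c "
from station import ctrl
print(ctrl.job_done())"
```

```text
the job is handed in; nothing more can be done
None
```

The job is done and handed in at about 24.7 s, with the tweezers still held at the marked gap over the ring's eyes.

- **Screw and knob:** I gripped the bar and pushed it down about 6 mm, until the force rose to about 21 N at the stop. I then turned it clockwise 1.5 rad. A top picture taken afterwards put the bar's axis within about 0.04 rad of square across the block.
- **Tweezers:** I lifted them out of the cradle, brought the tips to about 1 cm above the eyes (by dead reckoning from the grasp height) and squeezed to the mark. The scribed line and the arm line matched within about 0.1–0.4 px. The finger opening read 24.1 mm and nothing moved for over 3 s.
- **Where the checks disagreed:** The finger opening is 0.4 mm under the nominal 24.5 mm. I trusted the mark instead, because at 24.4 mm it still showed the tips about 0.5 mm too wide. The estimates of where the tips sit along the tweezers differed by about 1 mm, so the centring over the eyes is good to about 1 mm.
- **Not checked:** I took no final picture of the other things on the bench. The arm passed well above or clear of them.

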